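# Unhook the lock bar and open the clamp lever

## Task

Open the cam clamp on the raised fixture plate; its lever is held shut by the steel lock bar lying alongside, which hooks over two hidden headed studs by keyholes in its underside. Slide the bar lengthwise towards its square end until you feel it come up against its stop, without forcing it, lift it straight off by its handle and lower it flat into the shallow grey tray (do not drop it). Then swing the lever all the way open, to its stop, and leave the carton, the pliers and the terminal block where they are.

Things in the scene. Friction and masses are not known exactly. Their poses are not given: they have to be found in the camera images.
- clamp_base: Aluminium fixture plate, 160 mm (x, from -80 to +80) by 230 mm (y, from -100 to +130), 16 mm thick, on four 60 mm feet, screwed down; origin on the table below. Its top (the deck) lies 76 mm above its origin. A steel block sits clamped between a fence and the lever's cam on the -x side; the fence's top is 30 mm above the deck. It stands with its +x to the robot's right, +y away.
- stud_line (a point): Point on the deck below the middle of the T-slot that runs along the plate's y, 50 mm to +x of its origin. Two headed studs stand in it 90 mm apart (shank 10 mm, head 18 mm, head's top 12 mm above the deck). The lock bar hides them, and they may be clamped anywhere along 20 mm of the slot: nothing seen or measured tells how far the bar must slide, only touch.
- bar_handle (a point): Centre of the black bridge grip on the lock bar; axes: x across the bar, y along it to its rounded end, z up. Grip 14 mm wide (x), 90 mm long (y), 14 mm high, its centre 57 mm above the bar's underside, 32 mm of air below it. At the start the bar lies flat on the deck over the studs, along the plate's y, rounded end to +y, and blocks the lever.
- bar_square_end (a point): Lower edge of the steel lock bar's square end, middle. The bar is an inverted channel 44 mm wide, 18 mm high, 215 mm long (this end 90 mm to -y of the grip's centre, half-round end 125 mm to +y), 0.4 to 0.8 kg. Slid this way (its own -y) by 18 to 52 mm it meets a hard stop: the stud heads reach the ends of the keyholes. Till then it rubs with 2 to 6 N.
- bar_round_end (a point): Tip of the lock bar's half-round end, on the underside. Each blind keyhole under the bar is a 13 mm slot whose wide end (24 mm) lies on this side. The bar lifts off only within 6 mm of the stop (best 2 to 4 mm back from it); anywhere else the studs hold it down after 2 mm of lift.
- clamp_lever (a joint): Angle of the clamp lever, rad: 0 shut (lever along the plate's +y), 1.3 fully open at its stop (turned clockwise seen from above, towards the plate's +x). The lock bar stops it at about 0.1. Stiff: about 2 to 4 N at the knob; it stays where it is left.
- lever_knob (a point): Centre of the upright black knob at the free end of the lever: 26 mm diameter, 40 mm high; it is fixed on the lever, 140 mm from the pivot. The knob's centre is 40 mm above the deck.
- lever_pivot (a point): Point on the lever's vertical pivot axis, level with the knob's centre.
- tray: Shallow grey tray, open at the top, 260 (x) x 130 (y) x 22 mm, walls and floor 4 mm, fixed on the table; origin under its centre. The bar goes in along its length, either way round; its grip is off its middle, so centre the bar, not the grip. On the way there, hoses hang from the press from 0.41 m above the table upwards, beyond x = 0.63 m.
- carton: Closed cardboard carton 79 x 114 x 53 mm, bystander; origin under its centre.
- pliers: Pliers 175 mm long, 29 mm wide, 13 mm thick, lying on the table, bystander; origin under the centre.
- terminal_block: White terminal block, 50 mm long, 18 mm wide, 19 mm high, lying on the table, bystander; origin under its centre.

How it is judged:
On the way, in this order (a step that is already met when the one before it is completed fails the run):
1. the lock bar has been lifted off the studs (its grip more than 60 mm higher over the deck than at the start) (z of bar_handle in the frame of clamp_base above 0.193 m), for 0.1 s.
2. the lock bar is lowered to within 10 mm of the tray's floor while still held (z of bar_handle in the frame of tray below 0.071 m and contact force between the fingers and lock_bar above 0.5 N and x of bar_handle in the frame of tray between -0.08 and 0.08 m and y of bar_handle in the frame of tray between -0.05 and 0.05 m), for 0.1 s.
3. the lever is swung open past 1.2 rad (value of joint clamp_lever above 1.2 rad), for 0.2 s.
At the end, for the whole second after the job is handed in: The lever stands open beyond 1.2 of its 1.3 rad; the lock bar lies flat in the tray (tilt under 0.08 rad, its grip's centre less than 66 mm above the table and within 80 x 50 mm of the tray's centre), at rest (value of joint clamp_lever above 1.2 rad and z of bar_handle in the frame of tray below 0.066 m and x of bar_handle in the frame of tray between -0.08 and 0.08 m and y of bar_handle in the frame of tray between -0.05 and 0.05 m and angle between bar_handle's own z axis and vertical below 0.08 rad and linear speed of lock_bar below 0.02 m/s); the robot touches nothing.
It fails at once if the lock bar is forced: more than 70 N between it and the fixture (contact force between lock_bar and clamp_base above 70 N).
It fails at once if the carton is moved by more than 30 mm (distance of carton from where it was at the start of the episode above 0.03 m).
It fails at once if the pliers are moved by more than 30 mm (distance of pliers from where it was at the start of the episode above 0.03 m).
It fails at once if the terminal block is moved by more than 30 mm (distance of terminal_block from where it was at the start of the episode above 0.03 m).
It also fails if it takes over 72 s, if anything falls off the work surface, if the arm or the gripper's body presses on something with over 40 N, if the wrist force passes 120 N, or if a joint passes its speed limit or range.

## Robot

A 6-joint arm with a two-finger parallel gripper is mounted at the origin on a cart in front of the work surface, level with it; the furniture and walls round the work are solid. World frame = base frame: x ahead of the robot, y to its left, z up, the work surface at z = 0. Lengths are in m, angles in rad, forces in N, time in s.
With the tool pointing down it reaches from about 0.375 to 0.9 m from the base axis. Payload 3.1 kg.
Tool frame: the origin (TCP) lies on the centre line of the jaws, within the pads' length; the fingertips stand 14 mm ahead of it and the grasp point (between the pads) lies 5 mm behind it; y points along the fingers, z is the direction in which the jaws open and shut, and the axes are right-handed (so a half turn about y gives the same grasp; the last joint's range is limited). The gripper opens to 87 mm and grips with 3 to 60 N. Pads are 19 mm wide; open, the fingers measure 117 mm over their backs; the gripper's body (75 mm by 190 mm) begins 51 mm behind the grasp point.
Start: joints at [-1.403, 0.527, 1.433, -0, 1.181, -0.178], TCP at [0.212, -0.588, 0.237] pointing down, gripper open.
Joint ranges: [-3.08, 3.08], [-0.75, 2.2], [0.22, 2.44], [-1.43, 4.57], [0, 2.65], [-2.85, 2.85]. Speed limits (rad/s): [2.79, 2.79, 3.14, 3.14, 3.14, 3.14].

## Interface

Orientations are given as a unit quaternion [x, y, z, w].
In Python, from rig import robot, vision gives the robot as it stands.
- The arm moves only by the shell command python3 -m crank 'ROWS' [FORCE]. ROWS is JSON, a list of rows, each a list of 7 numbers: the shift along the tool's x, y, z as a fraction of full scale, then the turn, a rotation vector about the tool's x, y, z as a fraction of full scale, then the gripper command: -1 is shut, 1 is fully open, values between are in proportion. In form: [[x, y, z, wx, wy, wz, grip], ...]. A call has 1 to 10 rows; each row is the pose to reach, as a shift and turn from the pose commanded when the call began, along the tool's axes at that moment, turning the shorter way round; what a row does not reach only later rows make up. Full scale, the value 1, is 50 cm for a shift and pi rad for a turn. A row lasts 1/8 s, in which the tool goes at most 62.5 mm and 10.7 degrees, less where a joint would pass 70% of its speed; a pose out of reach is approached as far as the arm can. A call with a number of a shift or a turn outside -1 to 1 is refused whole. A call with a gripper value outside its range is refused whole. The fingers move at their own pace and stop on an object; FORCE is the grip in N (left out, the last holds). Time passes only in rows, so rows that repeat a pose let the fingers close. It gives the time, the measured TCP pose, the force and the opening at its end, in the units of the state.
- robot.get_obs(): the state, without advancing time (a new reading comes with each control period).
- vision.camera(name): name is "scene" or "side" or "wrist"; returns the picture (384x512x3 uint8, blue, green, red); there is no depth.
- vision.camera_info(name): a dict with "vfov" (degrees; the focal length in pixels is half the picture's height over the tangent of half this angle, whatever the lens; pixels are square), "cx", "cy" (the principal point, pixels), "world_from_camera" (4x4, takes a point from camera to world coordinates); the wrist camera has in their place "tool_from_camera" (4x4, takes a point from camera to tool coordinates, whose origin is the TCP and whose axes are the tool frame's). Camera axes: x right, y up, looking along -z (the intrinsics and any distortion apply to the point x, -y, -z); pixel columns grow to the right and rows downward; lengths in m; the calibration is good to about 2 mm. The wrist camera is an equidistant fisheye: a pixel r from the principal point sees the ray r / f radians off the axis. A picture is of the moment at which its call begins: read the wrist's pose just before it. camera_info takes no time and is no camera call.
- robot.hand_in(): hands the job in, once; it reports no verdict.
The state is a dict: "time": time; "q": joint angles; "joint_velocities": joint speeds; "joint_torque": joint torques, N m; "position": TCP position; "tool_rot": TCP orientation; "ft_force": force on the tool from outside, world axes, zero at the start; "moment": the same for the moment, N m; "grip_width": finger opening in m.
Only numpy, scipy, OpenCV 4.12 (cv2) and the standard library are available. Lean on these libraries where they do the work, as an engineer would, in place of code of your own. Each camera call takes 0.05 s, during which the arm holds its last target.

## Working session

There is one attempt and no reset: what is moved stays moved. The work goes in short steps, Python scripts to look and compute and a shell command to move; the robot and the scene stay as the last step left them, time stands still between calls to the robot, and variables do not carry over. Pictures are saved under pics/ and viewed, and the job is handed in when it is done.

```bash
ls; mkdir -p pics; python3 - <<'E'
from rig import robot, vision
import cv2
o=robot.get_obs()
for k in o: print(k,o[k])
for n in ["scene","side","wrist"]:
    im=vision.camera(n); cv2.imwrite(f"pics/{n}0.png",im); print(n,vision.camera_info(n))
E
```

```text
pics
time 0.0
q [-1.40352552e+00  5.28461637e-01  1.43392251e+00 -5.74126402e-06
  1.18136742e+00 -1.78508887e-01]
joint_velocities [-0.00023717 -0.00051472  0.00191574 -0.00058031 -0.00031852 -0.00016399]
joint_torque [ 7.86185465e-04 -4.40033519e+01 -1.76593226e+01  6.34428626e-02
  5.80936612e-02 -1.76323988e-04]
position [ 0.21173293 -0.58729163  0.23556795]
tool_rot [-0.12164173  0.6973278  -0.69580122  0.12164656]
ft_force [-0.38400834  0.33750909 -0.17882093]
moment [ 0.01125684 -0.05276295  0.00517633]
grip_width 0.08686979250337235
scene {'vfov': 48.07991790343672, 'cx': 253.77346515874405, 'cy': 188.90315857647832, 'world_from_camera': array([[-0.76985898,  0.40385162, -0.49418722, -0.18675872],
       [-0.63813671, -0.47504261,  0.60590103,  0.75723241],
       [ 0.00993413,  0.78181736,  0.62342837,  0.96854319],
       [ 0.        ,  0.        ,  0.        ,  1.        ]])}
side {'vfov': 46.03576311290615, 'cx': 260.9301162038597, 'cy': 198.06849665575172, 'world_from_camera': array([[ 0.24841755,  0.43140697, -0.86728124, -0.71936705],
       [-0.96843198,  0.12973932, -0.21285489, -0.38576719],
       [ 0.02069339,  0.89277978,  0.45001783,  0.75143532],
       [ 0.        ,  0.        ,  0.        ,  1.        ]])}
wrist {'vfov': 65.70646984690485, 'cx': 255.61755376442667, 'cy': 194.6708414189474, 'tool_from_camera': array([[ 5.15571655e-04, -9.53729257e-01, -3.00666325e-01,
        -8.29012679e-02],
       [ 3.45640268e-04,  3.00666517e-01, -9.53729273e-01,
        -1.48127161e-01],
       [ 9.99999807e-01,  3.87793390e-04,  4.84662370e-04,
         1.15020125e-04],
       [ 0.00000000e+00,  0.00000000e+00,  0.00000000e+00,
         1.00000000e+00]])}
```

View pics/scene0.png

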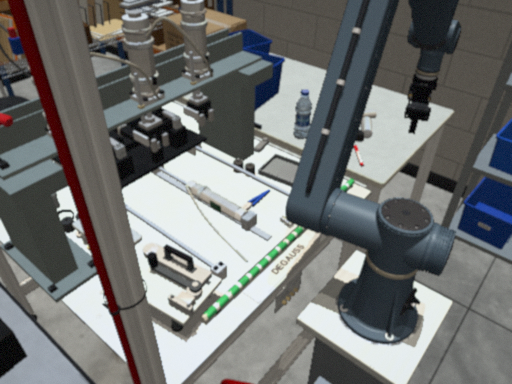

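View pics/side0.png

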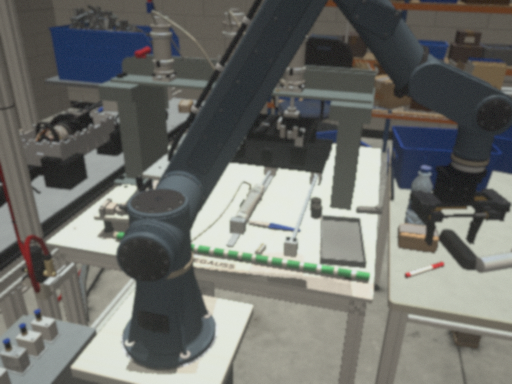

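View pics/wrist0.png

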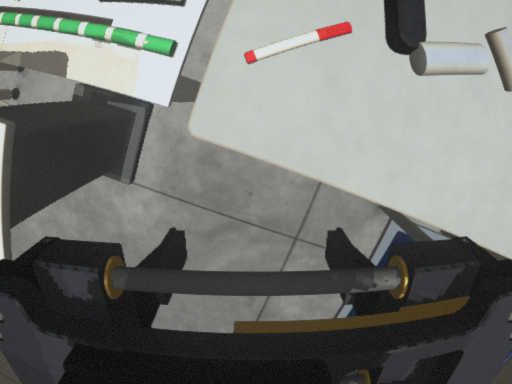

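```bash
cat > h.py <<'E'
import numpy as np, cv2
from rig import robot, vision
from scipy.spatial.transform import Rotation as R
def ray(name,u,v,obs=None):
    i=vision.camera_info(name); f=192/np.tan(np.radians(i['vfov']/2))
    a=(u-i['cx'])/f; b=(v-i['cy'])/f
    if name=='wrist':
        r=np.hypot(a,b); s=np.sin(r)/r if r>1e-9 else 1
        d=np.array([a*s,-b*s,-np.cos(r)])
        T=np.eye(4);T[:3,:3]=R.from_quat(obs['tool_rot']).as_matrix();T[:3,3]=obs['position']
        M=T@i['tool_from_camera']
    else:
        d=np.array([a,-b,-1.]);M=i['world_from_camera']
    d=M[:3,:3]@d
    return M[:3,3],d/np.linalg.norm(d)
def onz(name,u,v,z,obs=None):
    o,d=ray(name,u,v,obs); return o+d*(z-o[2])/d[2]
def tri(*rs):
    A=0;B=0
    for o,d in rs:
        P=np.eye(3)-np.outer(d,d);A=A+P;B=B+P@o
    x=np.linalg.solve(A,B); return x,[np.linalg.norm((np.eye(3)-np.outer(d,d))@(x-o)) for o,d in rs]
def proj(name,p,obs=None):
    i=vision.camera_info(name); f=192/np.tan(np.radians(i['vfov']/2))
    if name=='wrist':
        T=np.eye(4);T[:3,:3]=R.from_quat(obs['tool_rot']).as_matrix();T[:3,3]=obs['position']
        M=T@i['tool_from_camera']
    else: M=i['world_from_camera']
    c=M[:3,:3].T@(np.array(p)-M[:3,3]); x,y,z=c[0],-c[1],-c[2]
    if name=='wrist':
        r=np.hypot(x,y); th=np.arctan2(r,z); return i['cx']+f*th*x/r,i['cy']+f*th*y/r
    return i['cx']+f*x/z,i['cy']+f*y/z
def delta(p,Rt=None):
    """target TCP pos + rotation -> row units"""
    o=robot.get_obs(); R0=R.from_quat(o['tool_rot'])
    d=R0.inv().apply(np.array(p)-o['position'])/0.5
    w=(R0.inv()*Rt).as_rotvec()/np.pi if Rt is not None else np.zeros(3)
    return np.round(np.r_[d,w],4)
def shot(name,fn,crop=None,k=1):
    o=robot.get_obs(); im=vision.camera(name); cv2.imwrite('pics/raw_'+fn,im)
    if crop: x0,y0,x1,y1=crop; im=im[y0:y1,x0:x1]
    if k!=1: im=cv2.resize(im,None,fx=k,fy=k,interpolation=cv2.INTER_CUBIC)
    cv2.imwrite('pics/'+fn,im); return o
E
python3 - <<'E'
import cv2
a=cv2.imread('pics/scene0.png')[210:340,110:270]; cv2.imwrite('pics/s0c.png',cv2.resize(a,None,fx=4.5,fy=4.5,interpolation=2))
a=cv2.imread('pics/side0.png')[160:290,210:470]; cv2.imwrite('pics/d0c.png',cv2.resize(a,None,fx=3,fy=3,interpolation=2))
a=cv2.imread('pics/scene0.png')[120:260,190:370]; cv2.imwrite('pics/s0d.png',cv2.resize(a,None,fx=4,fy=4,interpolation=2))
E
```

```text
(no output)
```

View pics/s0c.png

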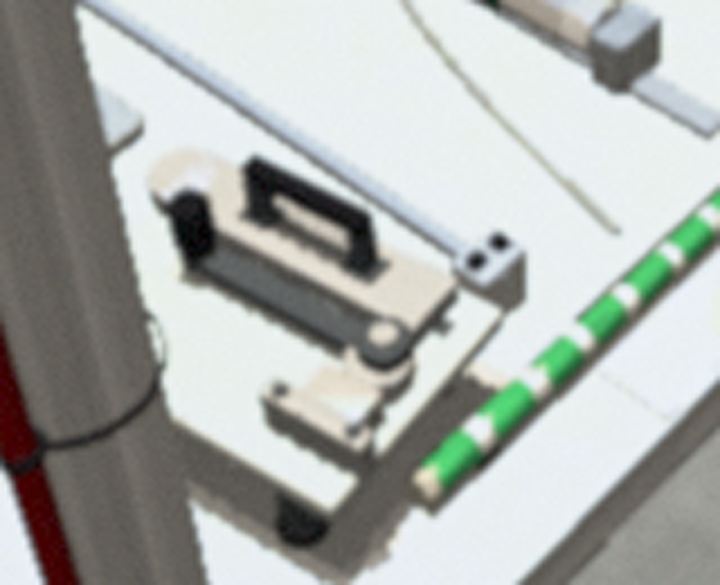

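View pics/d0c.png

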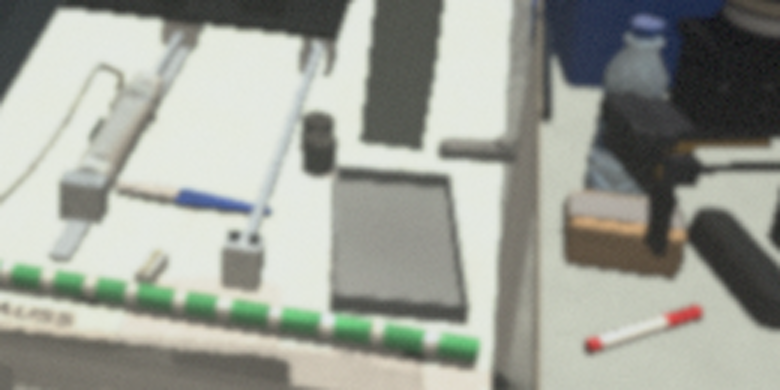

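View pics/s0d.png

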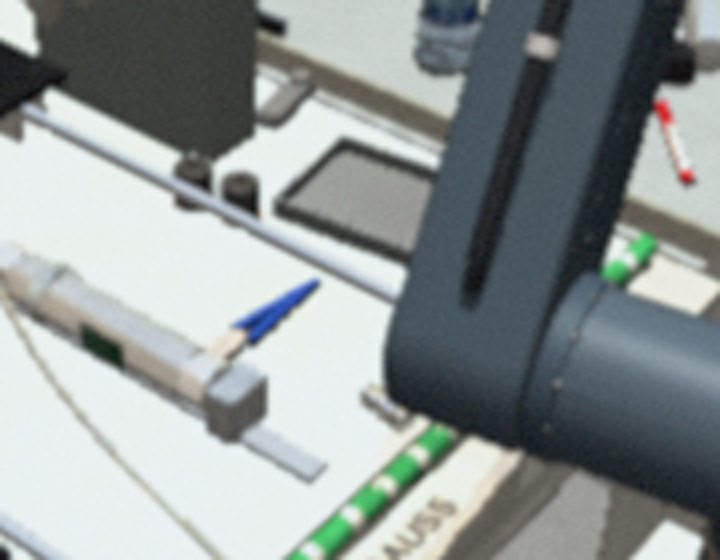

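```bash
python3 - <<'E'
from h import *
np.set_printoptions(precision=4,suppress=True)
s=lambda x,y:(110+x/4.5,210+y/4.5)
H=[("grip top far L",255,160,.14),("grip top near R",365,215,.14),("grip far bottomedge? ",250,195,.126),("knob top",192,197,.136),("knob ctr",196,228,.116),("pivot top",385,335,.09),("square end top corner R",457,290,.094),("sq lower",405,345,.076),("plate corner R",500,315,.076),("plate corner near",345,505,.076)]
for n,x,y,z in H: print(n,onz('scene',*s(x,y),z))
t=lambda x,y:(210+x/3,160+y/3)
for x,y in [(333,168),(450,175),(466,308),(333,297)]: print('tray rim',onz('side',*t(x,y),.022))
E
```

```text
grip top far L [0.4922 0.286  0.14  ]
grip top near R [0.4116 0.2745 0.14  ]
grip far bottomedge?  [0.4845 0.2988 0.126 ]
knob top [0.5009 0.3268 0.136 ]
knob ctr [0.4967 0.3309 0.116 ]
pivot top [0.373  0.3015 0.09  ]
square end top corner R [0.3622 0.2538 0.094 ]
sq lower [0.368  0.2919 0.076 ]
plate corner R [0.3412 0.2408 0.076 ]
plate corner near [0.3167 0.3874 0.076 ]
tray rim [ 0.6153 -0.2664  0.022 ]
tray rim [ 0.6364 -0.3937  0.022 ]
tray rim [ 0.3795 -0.4232  0.022 ]
tray rim [ 0.3628 -0.3001  0.022 ]
```

```bash
python3 - <<'E'
from h import *
np.set_printoptions(precision=4,suppress=True)
o=robot.get_obs(); print(R.from_quat(o['tool_rot']).as_matrix())
def Rt(a,sg=1):
    x=sg*np.array([np.cos(a),np.sin(a),0]); y=np.array([0,0,-1.]); return R.from_matrix(np.c_[x,y,np.cross(x,y)])
for sg in (1,-1): print((R.from_quat(o['tool_rot']).inv()*Rt(np.radians(8.5),sg)).as_rotvec())
for p in [(.40,-.42,.36),(.48,-.1,.36),(.36,.24,.36)]: print(delta(p,Rt(np.radians(8.5))))
E
```

```text
[[-0.9408 -0.0003  0.3389]
 [-0.3389  0.0016 -0.9408]
 [-0.0003 -1.     -0.0016]]
[-0.0002 -2.9441 -0.0024]
[ 0.0016  0.1974 -0.0001]
[-0.4678 -0.2479 -0.1879 -0.0001 -0.9372 -0.0008]
[-0.8352 -0.247  -0.7358 -0.0001 -0.9372 -0.0008]
[-0.8399 -0.2458 -1.4569 -0.0001 -0.9372 -0.0008]
```

```bash
cat >> h.py <<'E'
def Rt(a,sg=-1):
    a=np.radians(a)
    x=sg*np.array([np.cos(a),np.sin(a),0]); y=np.array([0,0,-1.]); return R.from_matrix(np.c_[x,y,np.cross(x,y)])
np.set_printoptions(precision=4,suppress=True)
E
python3 - <<'E'
from h import *
for p in [(.33,-.48,.32),(.46,-.3,.34),(.48,-.15,.34)]: print(delta(p,Rt(8.5)))
E
```

```text
[-0.2953 -0.1681 -0.1223  0.0005  0.0628 -0.    ]
[-0.662  -0.2076 -0.373   0.0005  0.0628 -0.    ]
[-0.8013 -0.2071 -0.6416  0.0005  0.0628 -0.    ]
```

```bash
python3 -m crank '[[-0.09,-0.06,-0.04,0,0.0628,0,1],[-0.18,-0.12,-0.08,0,0.0628,0,1],[-0.295,-0.168,-0.122,0,0.0628,0,1],[-0.38,-0.18,-0.18,0,0.0628,0,1],[-0.47,-0.19,-0.24,0,0.0628,0,1],[-0.56,-0.2,-0.31,0,0.0628,0,1],[-0.66,-0.207,-0.37,0,0.0628,0,1],[-0.71,-0.207,-0.46,0,0.0628,0,1],[-0.76,-0.207,-0.55,0,0.0628,0,1],[-0.80,-0.207,-0.64,0,0.0628,0,1]]'; python3 - <<'E'
from h import *
print(robot.get_obs())
for p in [(.48,0.0,.32),(.46,.15,.3),(.45,.285,.27)]: print(delta(p,Rt(8.5)))
E
```

```text
time: 1.4
position: [0.4798, -0.1495, 0.3398]
tool_rot: [-0.053, 0.705, -0.705, 0.052]
ft_force: [0.2, 0.1, 0.8]
grip_width: 0.0871
{'time': 1.4, 'q': array([-0.5249,  0.2449,  1.593 ,  0.0003,  1.3041,  0.8971]), 'joint_velocities': array([ 0.6925, -0.1689,  0.2376,  0.001 , -0.075 ,  0.6878]), 'joint_torque': array([ -3.2102, -31.8898, -19.3189,   0.005 ,   0.1088,  -0.4579]), 'position': array([ 0.4798, -0.1495,  0.3398]), 'tool_rot': array([-0.0526,  0.7053, -0.705 ,  0.0525]), 'ft_force': array([0.204 , 0.0781, 0.8476]), 'moment': array([-0.0026, -0.0288, -0.0353]), 'grip_width': 0.08710521368700605}
[-0.0447  0.0397 -0.2956  0.0001  0.0001  0.0001]
[-0.0496  0.0798 -0.5982  0.0001  0.0001  0.0001]
[-0.0698  0.1399 -0.8681  0.0001  0.0001  0.0001]
```

```bash
python3 -m crank '[[-0.015,0.01,-0.1,0,0,0,1],[-0.03,0.025,-0.2,0,0,0,1],[-0.045,0.04,-0.3,0,0,0,1],[-0.047,0.05,-0.4,0,0,0,1],[-0.048,0.065,-0.5,0,0,0,1],[-0.05,0.08,-0.6,0,0,0,1],[-0.055,0.1,-0.7,0,0,0,1],[-0.06,0.12,-0.79,0,0,0,1],[-0.07,0.14,-0.868,0,0,0,0.4],[-0.07,0.14,-0.868,0,0,0,0.4]]'; python3 - <<'E'
from h import *
robot
o=shot('wrist','w1.png'); print(o['position'],o['tool_rot'],o['ft_force']); np.save('o1.npy',o,allow_pickle=True)
shot('side','d1.png',(0,130,512,330),1.5)
shot('scene','s1.png',(160,100,420,290),3)
E
```

```text
time: 2.65
position: [0.4491, 0.2851, 0.2689]
tool_rot: [0.055, -0.705, 0.705, -0.053]
ft_force: [0.4, 0.1, 0.3]
grip_width: 0.0745
[0.4491 0.2851 0.2689] [ 0.0546 -0.705   0.7051 -0.0532] [0.3892 0.1486 0.2545]
```

View pics/w1.png

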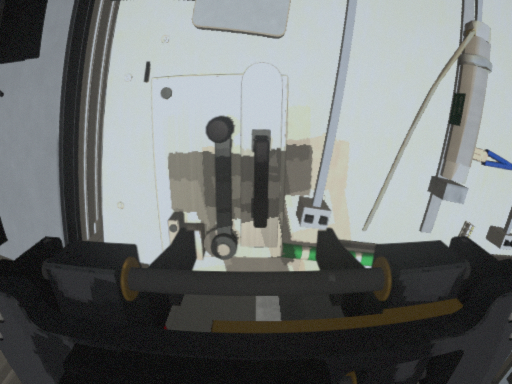

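View pics/d1.png

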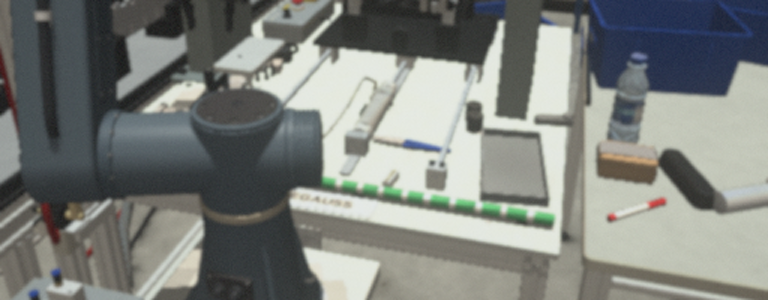

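View pics/s1.png

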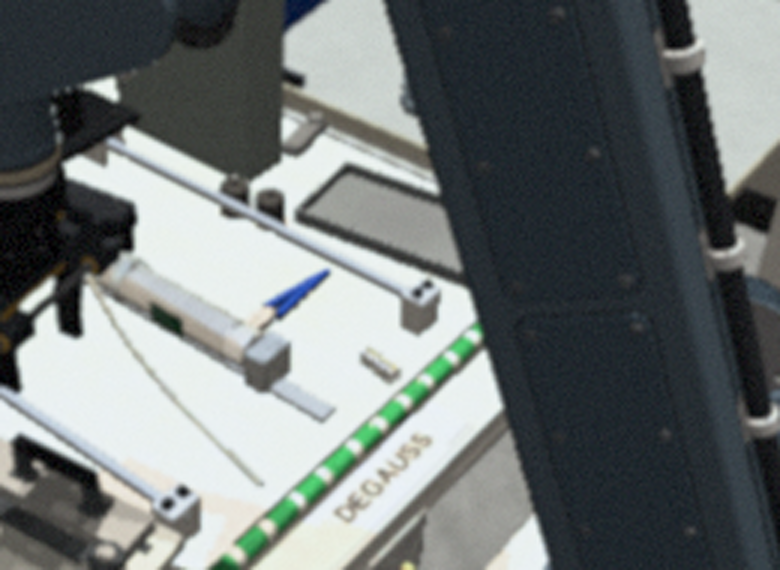

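```bash
python3 - <<'E'
import cv2
a=cv2.imread('pics/raw_w1.png')
b=a[50:260,140:350]; cv2.imwrite('pics/w1c.png',cv2.resize(b,None,fx=2.8,fy=2.8,interpolation=2))
E
```

```text
(no output)
```

View pics/w1c.png

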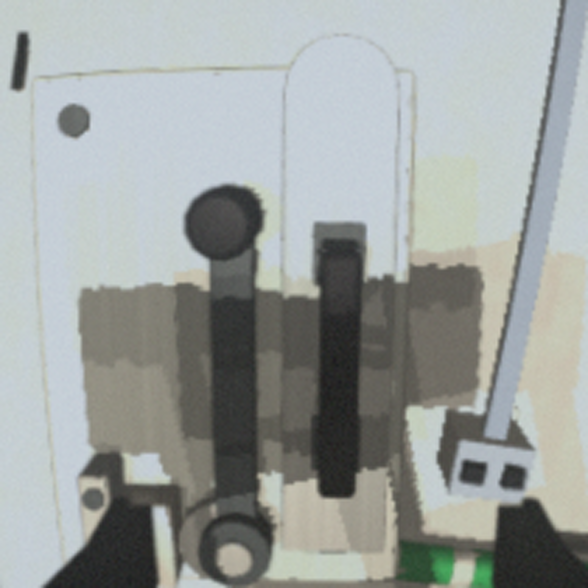

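```bash
python3 - <<'E'
from h import *
o=np.load('o1.npy',allow_pickle=True).item()
c=lambda x,y:(140+x/2.8,50+y/2.8)
P={}
for n,x,y,z in [("gfar",340,242,.14),("gnear",337,495,.14),("knobtop",221,223,.136),("pivot",235,560,.09),("tip",341,36,.094),("barL",284,100,.094),("barR",398,100,.094),("barLn",283,540,.094),("barRn",388,550,.094),("plateFL",33,77,.076),("plateFR",412,72,.076)]:
    P[n]=onz('wrist',*c(x,y),z,o); print(n,P[n])
g=P['gfar']-P['gnear']; print(np.linalg.norm(g),np.degrees(np.arctan2(g[1],g[0])),(P['gfar']+P['gnear'])/2)
for a,b in [('barL','barLn'),('barR','barRn'),('knobtop','pivot'),('plateFL','plateFR')]:
    g=P[a]-P[b];print(a,np.degrees(np.arctan2(g[1],g[0])),np.linalg.norm(g))
E
```

```text
gfar [0.5015 0.2876 0.14  ]
gnear [0.4113 0.2744 0.14  ]
knobtop [0.5017 0.3282 0.136 ]
pivot [0.3512 0.31   0.09  ]
tip [0.576  0.2979 0.094 ]
barL [0.548  0.3155 0.094 ]
barR [0.5548 0.2727 0.094 ]
barLn [0.3667 0.2903 0.094 ]
barRn [0.3687 0.2444 0.094 ]
plateFL [0.5478 0.4228 0.076 ]
plateFR [0.5685 0.2675 0.076 ]
0.09114530559458413 8.337242028447594 [0.4564 0.281  0.14  ]
barL 7.914496614773497 0.1830674415492045
barR 8.638241051533742 0.1882558496816455
knobtop 6.887846812253965 0.15838537225108631
plateFL 97.60065448795001 0.15667249134323585
```

```bash
python3 - <<'E'
from h import *
print(delta((.4703,.283,.16),Rt(8.3)),delta((.4703,.283,.128),Rt(8.3)))
E
```

```text
[-0.0404  0.22    0.0048 -0.0002  0.0011  0.0002] [-0.0404  0.284   0.0047 -0.0002  0.0011  0.0002]
```

```bash
python3 -m crank '[[-0.02,0.06,0.0047,0,0.001,0,-0.08],[-0.04,0.14,0.0047,0,0.001,0,-0.08],[-0.0404,0.2,0.0047,0,0.001,0,-0.08],[-0.0404,0.2,0.0047,0,0.001,0,-0.08],[-0.0404,0.2,0.0047,0,0.001,0,-0.08]]' 25; python3 - <<'E'
from h import *
o=shot('wrist','w2.png'); print(o['position'],o['grip_width'],o['ft_force'])
print(delta((.4703,.283,.128),Rt(8.3)))
E
```

```text
time: 3.42
position: [0.4715, 0.2833, 0.1713]
tool_rot: [-0.05, 0.705, -0.705, 0.052]
ft_force: [0.9, 0.3, 0.4]
grip_width: 0.0401
[0.4715 0.2833 0.1713] 0.040080397588041265 [0.8805 0.2787 0.3628]
[ 0.0031  0.0873  0.0008  0.0002 -0.0001 -0.001 ]
```

View pics/w2.png

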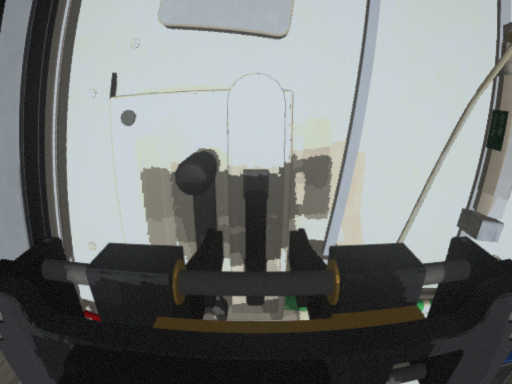

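Grip (x≈256) sits between the fingers (210 and 300), knob at (195,175) is clear of the left finger. Descend and close.

```bash
python3 -m crank '[[0.002,0.04,0.0008,0,0,0,-0.08],[0.003,0.0873,0.0008,0,0,0,-0.08],[0.003,0.0873,0.0008,0,0,0,-0.08],[0.003,0.0873,0.0008,0,0,0,-1],[0.003,0.0873,0.0008,0,0,0,-1],[0.003,0.0873,0.0008,0,0,0,-1],[0.003,0.0873,0.0008,0,0,0,-1],[0.003,0.0873,0.0008,0,0,0,-1]]' 25; python3 - <<'E'
from h import *
o=robot.get_obs(); print(o['position'],o['grip_width'],o['ft_force'],o['moment'],R.from_quat(o['tool_rot']).as_matrix()[:,0])
E
```

```text
time: 4.47
position: [0.4694, 0.2832, 0.127]
tool_rot: [-0.051, 0.705, -0.705, 0.052]
ft_force: [-1.8, 0.3, 5.1]
grip_width: 0.0136
[0.4694 0.2832 0.127 ] 0.01358764955160083 [-1.7788  0.3449  5.0866] [-0.0153  0.1043 -0.1345] [-0.9895 -0.1446 -0.001 ]
```

```bash
python3 -m crank '[[0.004,0,0,0,0,0,-1],[0.008,0,0,0,0,0,-1],[0.012,0,0,0,0,0,-1],[0.016,0,0,0,0,0,-1],[0.02,0,0,0,0,0,-1],[0.024,0,0,0,0,0,-1],[0.028,0,0,0,0,0,-1]]'; python3 -m crank '[[0.002,0,0,0,0,0,-1]]'
```

```text
time: 5.35
position: [0.4575, 0.2818, 0.127]
tool_rot: [-0.05, 0.706, -0.705, 0.053]
ft_force: [5.1, 0.9, 2.7]
grip_width: 0.0139
time: 5.48
position: [0.4564, 0.2816, 0.1271]
tool_rot: [-0.05, 0.706, -0.705, 0.053]
ft_force: [5.1, 0.5, 3.1]
grip_width: 0.0136
```

```bash
for i in 1 2; do :; done; python3 -m crank '[[0.003,0,0,0,0,0,-1],[0.006,0,0,0,0,0,-1]]' | egrep 'pos|ft'; python3 -m crank '[[0.003,0,0,0,0,0,-1]]' | egrep 'pos|ft'
```

```text
position: [0.4536, 0.2812, 0.1271]
ft_force: [4.4, 1.0, 3.1]
position: [0.4521, 0.281, 0.1271]
ft_force: [4.8, -0.1, 2.4]
```

```bash
python3 -m crank '[[0.003,0,0,0,0,0,-1]]' | egrep 'pos|ft'
```

```text
position: [0.4506, 0.2808, 0.1271]
ft_force: [4.4, 0.4, 2.2]
```

```bash
python3 -m crank '[[0.003,0,0,0,0,0,-1]]' | egrep 'pos|ft'
```

```text
position: [0.4491, 0.2805, 0.1271]
ft_force: [4.5, 0.5, 1.7]
```

```bash
python3 -m crank '[[0.003,0,0,0,0,0,-1]]' | egrep 'pos|ft'
```

```text
position: [0.4476, 0.2803, 0.127]
ft_force: [5.1, 0.8, 2.1]
```

```bash
python3 -m crank '[[0.003,0,0,0,0,0,-1]]' | egrep 'pos|ft'
```

```text
position: [0.4461, 0.2801, 0.127]
ft_force: [4.8, 1.8, 3.3]
```

```bash
python3 -m crank '[[0.003,0,0,0,0,0,-1]]' | egrep 'pos|ft'; python3 -m crank '[[0.003,0,0,0,0,0,-1]]' | egrep 'pos|ft'
```

```text
position: [0.4451, 0.28, 0.1271]
ft_force: [7.2, 1.1, -0.1]
position: [0.445, 0.28, 0.1271]
ft_force: [10.1, 0.9, -2.4]
```

```bash
python3 -m crank '[[0.003,0,0,0,0,0,-1]]' | egrep 'pos|ft'
```

```text
position: [0.445, 0.28, 0.1271]
ft_force: [12.4, 0.9, -3.9]
```

```bash
python3 -m crank '[[0.003,0,0,0,0,0,-1]]' | egrep 'pos|ft'
```

```text
position: [0.4449, 0.28, 0.1272]
ft_force: [14.9, -0.3, -7.3]
```

```bash
python3 -m crank '[[-0.006,0,0,0,0,0,-1],[-0.012,0,0,0,0,0,-1],[-0.018,0,0,0,0,0,-1]]' | egrep 'pos|ft';
```

```text
position: [0.445, 0.2799, 0.127]
ft_force: [-4.6, 0.6, 13.7]
```

```bash
python3 -m crank '[[-0.003,0,0,0,0,0,-1]]' | egrep 'pos|ft'
```

```text
position: [0.4451, 0.2799, 0.127]
ft_force: [-5.8, 0.5, 14.4]
```

```bash
python3 -m crank '[[-0.002,0,0,0,0,0,-1]]' | egrep 'pos|ft'
```

```text
position: [0.4451, 0.2799, 0.127]
ft_force: [-6.7, 1.2, 16.0]
```

```bash
python3 -m crank '[[-0.002,-0.006,0,0,0,0,-1],[-0.002,-0.006,0,0,0,0,-1]]' | egrep 'pos|ft'
```

```text
position: [0.4486, 0.2799, 0.1283]
ft_force: [0.7, -0.5, -5.9]
```

```bash
python3 -m crank '[[0,-0.004,0,0,0,0,-1],[0,-0.008,0,0,0,0,-1],[0,-0.012,0,0,0,0,-1]]' 40 | egrep 'pos|ft|grip'
```

```text
position: [0.4501, 0.2803, 0.1353]
ft_force: [0.4, 0.8, -5.6]
grip_width: 0.013
```

```bash
python3 -m crank '[[0,-0.02,0,0,0,0,-1],[0,-0.04,0,0,0,0,-1],[0,-0.08,0,0,0,0,-1],[0,-0.14,0,0,0,0,-1],[0,-0.2,0,0,0,0,-1],[0,-0.26,0,0,0,0,-1],[0,-0.3,0,0,0,0,-1],[0,-0.3,0,0,0,0,-1]]' | egrep 'time|pos|ft|grip'; python3 - <<'E'
from h import *
o=shot('wrist','w3.png'); print(o['position'],o['moment'])
shot('scene','s3.png',(80,150,280,300),4)
for x,y in [(.5,.1),(.47,-.1),(.45,-.3),(.5,-.3465)]: print(delta((x,y,.3),Rt(7.3)))
E
```

```text
time: 9.1
position: [0.4512, 0.2808, 0.2877]
ft_force: [-0.0, 0.3, -5.8]
grip_width: 0.0132
[0.4512 0.2808 0.2877] [-0.0235  0.0326 -0.0275]
[-0.0478 -0.0296  0.371  -0.0001  0.0057  0.0003]
[ 0.0695 -0.0295  0.7581 -0.0001  0.0057  0.0003]
[ 0.1671 -0.0293  1.1481 -0.0001  0.0057  0.0003]
[ 0.0816 -0.0294  1.2546 -0.0001  0.0057  0.0003]
```

View pics/w3.png

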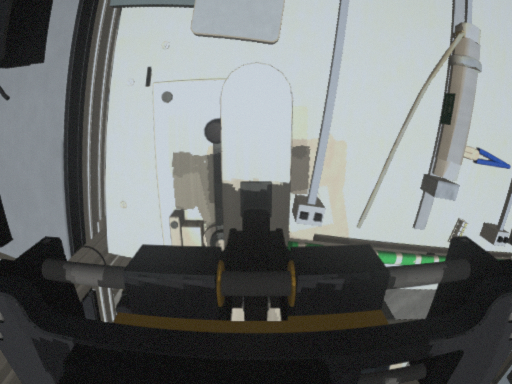

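View pics/s3.png

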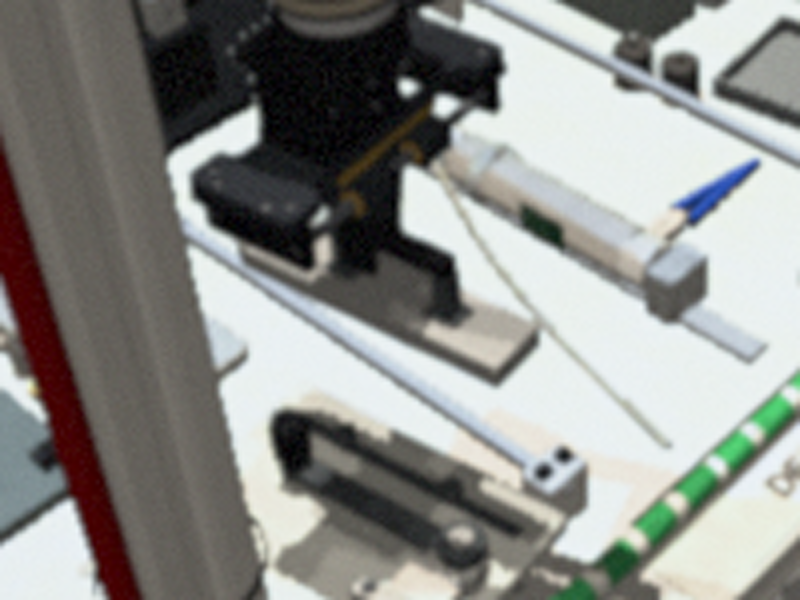

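```bash
python3 -m crank '[[-0.01,-0.01,0.07,0,0.0057,0,-1],[-0.02,-0.02,0.15,0,0.0057,0,-1],[-0.03,-0.03,0.24,0,0.0057,0,-1],[-0.03,-0.03,0.33,0,0.0057,0,-1],[-0.02,-0.03,0.42,0,0.0057,0,-1],[0,-0.03,0.51,0,0.0057,0,-1],[0.02,-0.03,0.6,0,0.0057,0,-1],[0.04,-0.03,0.69,0,0.0057,0,-1],[0.055,-0.03,0.76,0,0.0057,0,-1],[0.055,-0.03,0.79,0,0.0057,0,-1]]' | egrep 'time|pos|ft|grip'; python3 - <<'E'
from h import *
for x,y in [(.48,-.2),(.495,-.3465)]: print(delta((x,y,.3),Rt(7.3)))
E
```

```text
time: 10.45
position: [0.4793, -0.1161, 0.2991]
ft_force: [0.7, 0.6, -5.6]
grip_width: 0.0136
[ 0.0195 -0.002   0.1667  0.0004 -0.0008  0.0008]
[ 0.0262 -0.0023  0.4612  0.0004 -0.0008  0.0008]
```

```bash
python3 -m crank '[[0.01,-0.002,0.08,0,0,0,-1],[0.02,-0.002,0.14,0,0,0,-1],[0.02,-0.002,0.166,0,0,0,-1],[0.02,-0.002,0.166,0,0,0,-1]]' | egrep 'time|pos|ft|grip'; python3 - <<'E'
from h import *
o=shot('wrist','w4.png'); print(o['position']); np.save('o4.npy',o,allow_pickle=True)
shot('side','d4.png',(290,170,430,280),5)
E
```

```text
time: 10.95
position: [0.4809, -0.1978, 0.3007]
ft_force: [0.6, 0.9, -5.4]
grip_width: 0.0136
[ 0.4809 -0.1978  0.3007]
```

View pics/w4.png

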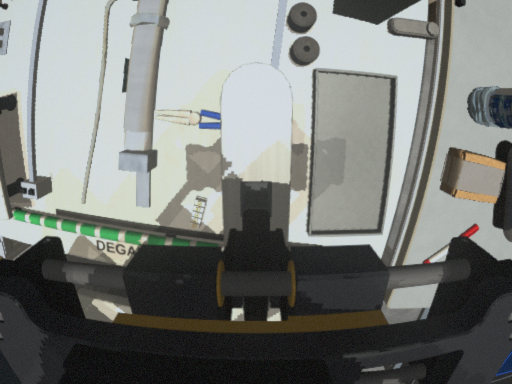

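View pics/d4.png

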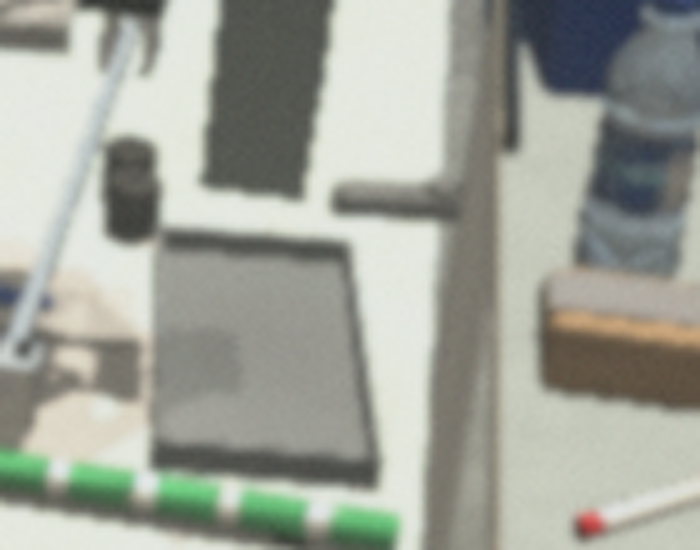

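```bash
python3 - <<'E'
import cv2
a=cv2.imread('pics/raw_w4.png')[50:250,290:410]; cv2.imwrite('pics/w4c.png',cv2.resize(a,None,fx=3,fy=3,interpolation=2))
from h import *
o=np.load('o4.npy',allow_pickle=True).item()
C=np.array([onz('wrist',u,v,.022,o) for u,v in [(314,69),(396,75),(383,233),(307,234)]]); print(C)
print(C.mean(0), [np.linalg.norm(C[i]-C[i-1]) for i in range(4)])
for a,b in ((0,3),(1,2)): d=C[a]-C[b];print(np.degrees(np.arctan2(d[1],d[0])))
t=lambda x,y:(290+x/5,170+y/5)
D=np.array([onz('side',*t(u,v),.022) for u,v in [(160,233),(351,242),(378,465),(153,445)]]); print(D,D.mean(0), [np.linalg.norm(D[i]-D[i-1]) for i in range(4)])
E
```

```text
[[ 0.6255 -0.2624  0.022 ]
 [ 0.6443 -0.3902  0.022 ]
 [ 0.3893 -0.4254  0.022 ]
 [ 0.3744 -0.2934  0.022 ]]
[ 0.5084 -0.3429  0.022 ] [np.float64(0.2529399419357415), np.float64(0.12921449382778588), np.float64(0.25739025521774017), np.float64(0.1327950149462878)]
7.03824784472515
7.841495544344561
[[ 0.6121 -0.2702  0.022 ]
 [ 0.6361 -0.3943  0.022 ]
 [ 0.3781 -0.424   0.022 ]
 [ 0.3625 -0.299   0.022 ]] [ 0.4972 -0.3469  0.022 ] [np.float64(0.2512769263192097), np.float64(0.12645728679750845), np.float64(0.2597364199844277), np.float64(0.12596138238005786)]
```

View pics/w4c.png

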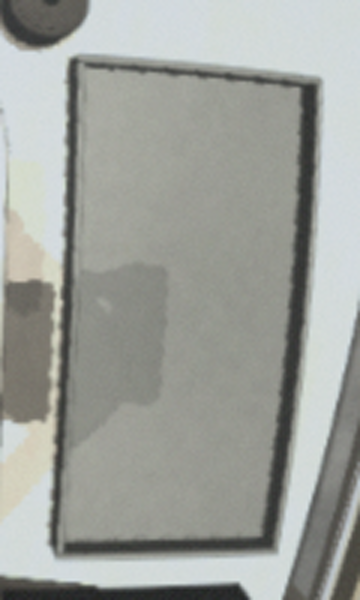

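```bash
python3 - <<'E'
from h import *
for z in (.28,.14): print(delta((.502,-.3445,z),Rt(7.4)))
E
```

```text
[-0.0048  0.041   0.2991  0.0007 -0.0003  0.0003]
[-0.0051  0.321   0.2998  0.0007 -0.0003  0.0003]
```

```bash
python3 -m crank '[[0,0.01,0.08,0,0,0,-1],[0,0.02,0.17,0,0,0,-1],[-0.003,0.04,0.25,0,0,0,-1],[-0.005,0.06,0.3,0,0,0,-1],[-0.005,0.12,0.3,0,0,0,-1],[-0.005,0.2,0.3,0,0,0,-1],[-0.005,0.27,0.3,0,0,0,-1],[-0.005,0.32,0.3,0,0,0,-1],[-0.005,0.32,0.3,0,0,0,-1],[-0.005,0.32,0.3,0,0,0,-1]]' | egrep 'time|pos|ft|grip'; python3 - <<'E'
from h import *
o=shot('wrist','w5.png'); print(o['position']); np.save('o5.npy',o,allow_pickle=True)
shot('side','d5.png',(270,120,470,270),4)
shot('scene','s5.png',(190,100,350,220),4)
E
```

```text
time: 12.3
position: [0.5033, -0.3464, 0.1423]
ft_force: [0.2, 0.7, -5.5]
grip_width: 0.0131
[ 0.5033 -0.3464  0.1423]
```

View pics/w5.png

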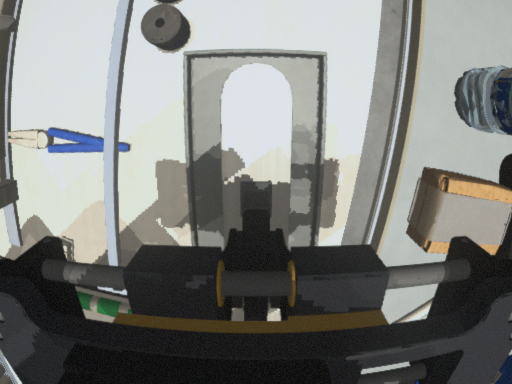

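View pics/d5.png

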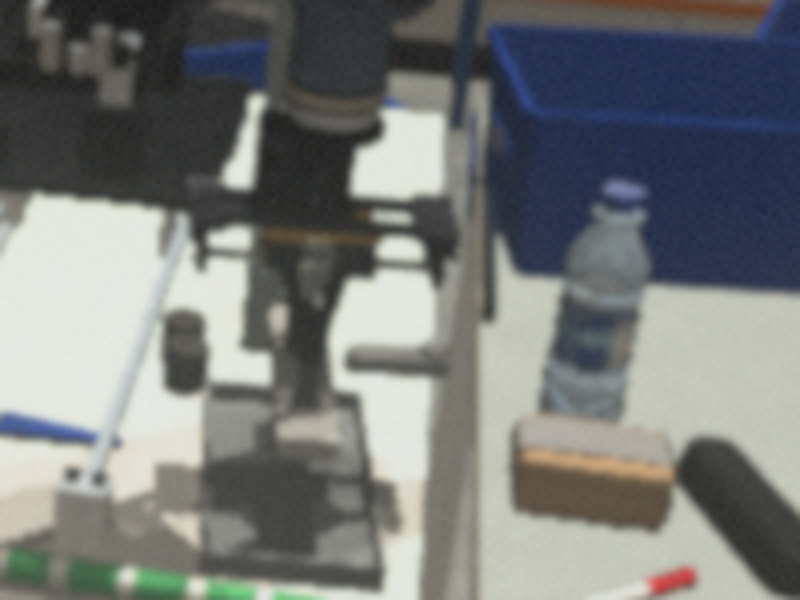

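View pics/s5.png

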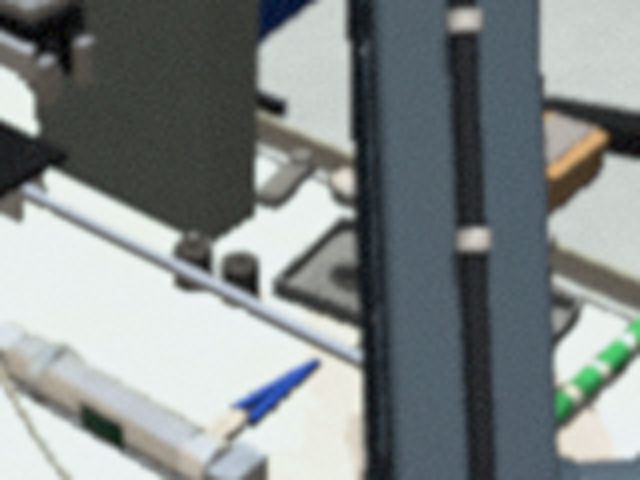

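```bash
python3 - <<'E'
from h import *
o=np.load('o5.npy',allow_pickle=True).item()
a=np.radians(7.4);b=np.array([np.cos(a),np.sin(a),0])
n=np.array([-np.sin(a),np.cos(a),0])
for nm,u,v,z in [("cornL",186,53,.022),("cornR",327,53,.022),("wallL",191,235,.022),("wallR",316,235,.022),("tip",257,63,.108),("barL",221,150,.108),("barR",292,150,.108)]:
    p=onz('wrist',u,v,z,o); print(nm,p,(p-o['position'])@b,(p-o['position'])@n)
print(delta((.5033,-.3464,.10),Rt(7.4)))
E
```

```text
cornL [ 0.6261 -0.2678  0.022 ] 0.13189840468023128 0.06219249387144062
cornR [ 0.6424 -0.3934  0.022 ] 0.1318457629074482 -0.06452043226765589
wallL [ 0.451  -0.2873  0.022 ] -0.04423445820965046 0.06531296090255502
wallR [ 0.4672 -0.4127  0.022 ] -0.044365182137980866 -0.061052658719206856
tip [ 0.6107 -0.3335  0.108 ] 0.10821126374140232 -0.0010783591574847276
barL [ 0.5547 -0.3182  0.108 ] 0.05457639776697973 0.021348839361265283
barR [ 0.5603 -0.362   0.108 ] 0.054519947911490944 -0.02279740761248886
[ 0.      0.0861 -0.0015 -0.0008 -0.0005 -0.0006]
```

```bash
python3 -m crank '[[0,0.04,0,0,0,0,-1],[0,0.08,0,0,0,0,-1],[0,0.11,0,0,0,0,-1],[0,0.135,0,0,0,0,-1],[0,0.15,0,0,0,0,-1],[0,0.158,0,0,0,0,-1],[0,0.164,0,0,0,0,-1],[0,0.166,0,0,0,0,-1],[0,0.166,0,0,0,0,-1]]' | egrep 'time|pos|ft|grip'
```

```text
time: 13.58
position: [0.5025, -0.3466, 0.0586]
ft_force: [-0.1, 0.2, -5.3]
grip_width: 0.0132
```

```bash
python3 -m crank '[[0,0.003,0,0,0,0,-1],[0,0.006,0,0,0,0,-1],[0,0.009,0,0,0,0,-1],[0,0.011,0,0,0,0,-1],[0,0.011,0,0,0,0,-1]]' | egrep 'time|pos|ft|grip'
```

```text
time: 14.2
position: [0.5024, -0.3466, 0.0551]
ft_force: [-2.7, 2.0, 7.7]
grip_width: 0.0135
```

```bash
python3 -m crank '[[0,-0.004,0,0,0,0,-1],[0,-0.004,0,0,0,0,-0.1],[0,-0.004,0,0,0,0,-0.1],[0,-0.004,0,0,0,0,-0.1],[0,-0.06,0,0,0,0,-0.1],[0,-0.15,0,0,0,0,-0.1],[0,-0.25,0,0,0,0,-0.1],[0,-0.35,0,0,0,0,-0.1],[0,-0.42,0,0,0,0,-0.1],[0,-0.42,0,0,0,0,-0.1]]' | egrep 'time|pos|ft|grip'; python3 - <<'E'
from h import *
o=shot('wrist','w6.png'); print(o['position'])
shot('side','d6.png',(270,120,470,270),4)
E
```

```text
time: 15.45
position: [0.504, -0.348, 0.2666]
ft_force: [-0.2, -0.1, 0.1]
grip_width: 0.0387
[ 0.504  -0.348   0.2666]
```

View pics/w6.png

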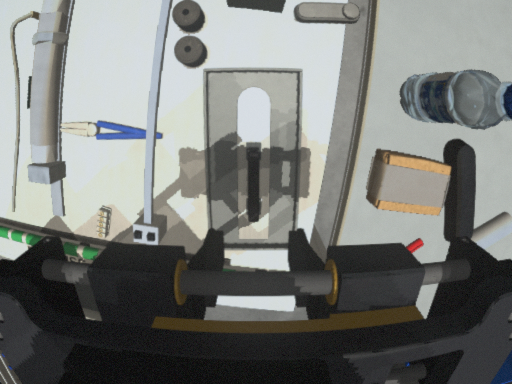

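```bash
python3 - <<'E'
from h import *
o=np.load('o1.npy',allow_pickle=True).item()
print(tri(ray('scene',216.2,268.2),ray('wrist',308.6,218.6,o)),tri(ray('scene',221.1,263.8),ray('wrist',322.9,220.7,o)))
th=np.radians(8.2); k=np.array([.5017,.3282]); pv=k-.14*np.array([np.cos(th),np.sin(th)])
print(pv)
# straddle view of lever from s1/w1 for knob consistency
print(tri(ray('scene',110+192/4.5,210+197/4.5),ray('wrist',140+221/2.8,50+223/2.8,o)))
for p in [(.50,-.2,.32),(.50,.0,.32),(.48,.15,.3)]: print(delta(p,Rt(7.4)))
E
```

```text
(array([0.3943, 0.205 , 0.0518]), [np.float64(0.00013660150174933016), np.float64(0.00013660150174933007)]) (array([0.3944, 0.185 , 0.0526]), [np.float64(0.00015727000373780191), np.float64(0.00015727000373778825)])
[0.3631 0.3082]
(array([0.5013, 0.3275, 0.1361]), [np.float64(0.0007998060307989992), np.float64(0.0007998060307988948)])
[-0.033  -0.1148 -0.2905  0.0001 -0.0005  0.0001]
[-0.0839 -0.1146 -0.6873  0.0001 -0.0005  0.0001]
[-0.0824 -0.0745 -0.9899  0.0001 -0.0005  0.0001]
```

```bash
python3 -m crank '[[0,-0.03,-0.06,0,-0.05,0,-0.1],[-0.005,-0.06,-0.13,0,-0.1,0,-0.1],[-0.01,-0.09,-0.2,0,-0.15,0,-0.1],[-0.015,-0.11,-0.27,0,-0.2,0,-0.1],[-0.02,-0.115,-0.34,0,-0.25,0,-0.1],[-0.025,-0.115,-0.41,0,-0.3,0,-0.1],[-0.03,-0.115,-0.48,0,-0.35,0,-0.1],[-0.035,-0.115,-0.55,0,-0.4,0,-0.1],[-0.04,-0.115,-0.62,0,-0.45,0,-0.1],[-0.044,-0.115,-0.69,0,-0.5,0,-0.1]]' | egrep 'time|pos|ft|grip'; python3 - <<'E'
from h import *
print(robot.get_obs()['q'])
for p in [(.47,.1,.32),(.46,.22,.3),(.48,.3,.27)]: print(delta(p,Rt(8.2,1)))
E
```

```text
time: 16.8
position: [0.4792, -0.0002, 0.3183]
ft_force: [0.3, 0.4, 0.5]
grip_width: 0.039
[-0.2342  0.2319  1.6743  0.0001  1.2398 -0.3667]
[-0.2011 -0.0031  0.0082  0.0006 -0.5034 -0.0014]
[-0.4415  0.0373  0.0203  0.0006 -0.5034 -0.0014]
[-0.5948  0.0973  0.0813  0.0006 -0.5034 -0.0014]
```

```bash
python3 -m crank '[[-0.06,0,0,0,-0.05,0,-0.1],[-0.13,0,0.005,0,-0.1,0,-0.1],[-0.2,0,0.01,0,-0.15,0,-0.1],[-0.27,0.01,0.015,0,-0.2,0,-0.1],[-0.34,0.02,0.02,0,-0.25,0,-0.1],[-0.4,0.03,0.02,0,-0.3,0,-0.1],[-0.45,0.04,0.03,0,-0.36,0,-0.1],[-0.5,0.06,0.04,0,-0.42,0,-0.1],[-0.55,0.08,0.06,0,-0.47,0,-0.1],[-0.59,0.097,0.08,0,-0.5034,0,-0.1]]' | egrep 'time|pos|ft|grip';python3 -m crank '[[0,0,0,0,0,0,-0.1]]' | egrep 'time|pos|ft|grip'; python3 - <<'E'
from h import *
o=shot('wrist','w7.png'); print(o['position'],o['q']); np.save('o7.npy',o,allow_pickle=True)
a=cv2.imread('pics/raw_w7.png')[20:260,150:390]; cv2.imwrite('pics/w7c.png',cv2.resize(a,None,fx=2.5,fy=2.5,interpolation=2))
E
```

```text
time: 18.05
position: [0.4814, 0.2967, 0.2691]
ft_force: [0.1, -0.4, 0.2]
grip_width: 0.0392
time: 18.18
position: [0.4814, 0.2967, 0.2689]
ft_force: [0.3, 0.3, 1.1]
grip_width: 0.0394
[0.4814 0.2967 0.2689] [ 0.3547  0.4123  1.5424  0.0001  1.1924 -1.3553]
```

View pics/w7c.png

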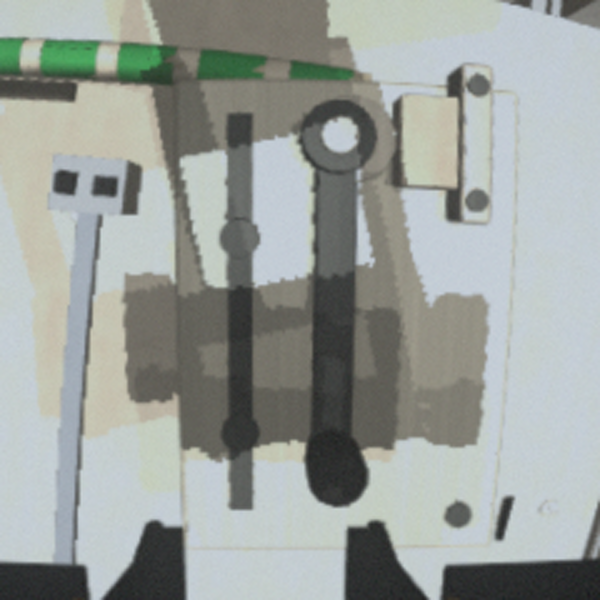

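```bash
python3 - <<'E'
from h import *
o=np.load('o7.npy',allow_pickle=True).item()
c=lambda x,y:(150+x/2.5,20+y/2.5)
k=onz('wrist',*c(336,477),.136,o); print('knob',k)
for z in (.09,.1,.11): p=onz('wrist',*c(340,135),z,o); print('piv',p,np.linalg.norm((k-p)[:2]),np.degrees(np.arctan2(*(k-p)[1::-1])))
for z in (.16,.122): print(delta((.5015,.328,z),Rt(8.2,1)))
E
```

```text
knob [0.499  0.3283 0.136 ]
piv [0.3604 0.3127 0.09  ] 0.13946078326529218 6.43693093676351
piv [0.3616 0.3118 0.1   ] 0.13837094689703922 6.837597507896214
piv [0.3628 0.311  0.11  ] 0.13728798429157668 7.244605365549121
[ 0.0497  0.219   0.0582  0.0004 -0.0016 -0.0015]
[ 0.05    0.295   0.0583  0.0004 -0.0016 -0.0015]
```

```bash
python3 -m crank '[[0.025,0.04,0.03,0,0,0,0.03],[0.04,0.1,0.058,0,0,0,0.03],[0.0395,0.16,0.058,0,0,0,0.03],[0.0395,0.21,0.058,0,0,0,0.03],[0.0395,0.25,0.058,0,0,0,0.03],[0.0395,0.28,0.058,0,0,0,0.03],[0.0395,0.294,0.058,0,0,0,0.03],[0.0395,0.294,0.058,0,0,0,0.03]]' | egrep 'time|pos|ft|grip'
python3 - <<'E'
from h import *
o=shot('wrist','w8.png')
shot('scene','s8.png',(110,190,270,320),4.5)
E
```

```text
time: 19.23
position: [0.4981, 0.3273, 0.1247]
ft_force: [-0.4, -0.1, -0.4]
grip_width: 0.045
```

View pics/w8.png

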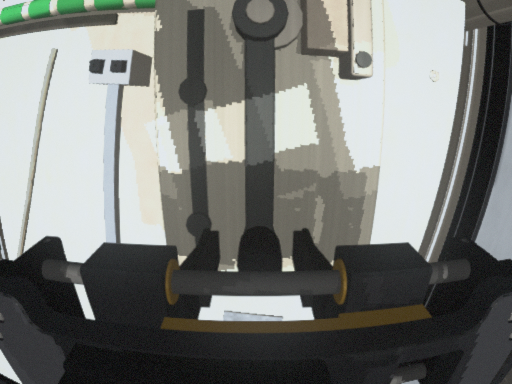

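View pics/s8.png

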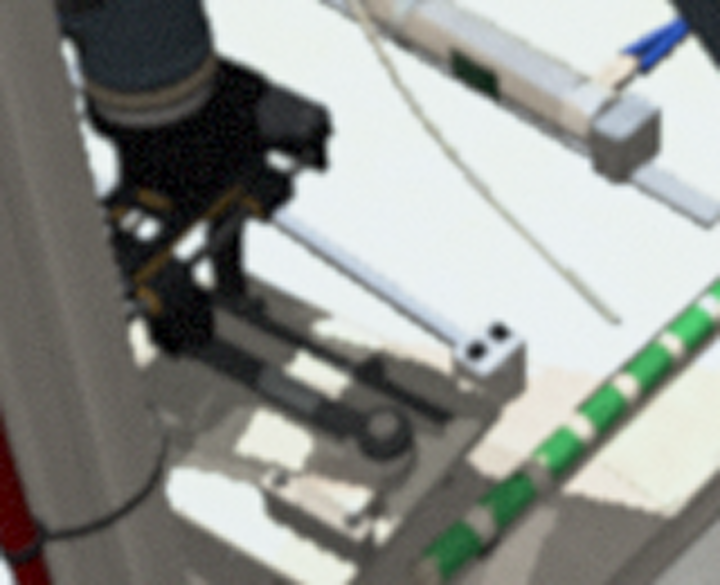

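```bash
cat > arc.py <<'E'
from h import *
import sys
o=robot.get_obs(); R0=R.from_quat(o['tool_rot']); pv=np.array([.362,.310])
v=o['position'][:2]-pv; print('ang',np.degrees(np.arctan2(v[1],v[0])),np.hypot(*v),R0.as_matrix()[:,0])
v=v/np.hypot(*v)*.139
for a in map(float,sys.argv[1:]):
    t=np.radians(-a); M=np.array([[np.cos(t),-np.sin(t)],[np.sin(t),np.cos(t)]])
    p=np.r_[pv+M@v,.123]
    print(a,delta(p,R.from_euler('z',t)*R0))
E
python3 arc.py 7 14 21 28 35 42
```

```text
ang 7.395482867619014 0.1377657754027714 [0.9905 0.1375 0.0013]
7.0 [ 0.0001  0.0051 -0.0339 -0.0001  0.0389 -0.    ]
14.0 [-0.0064  0.0051 -0.0672 -0.0001  0.0778 -0.    ]
21.0 [-0.0169  0.0051 -0.0995 -0.0002  0.1167 -0.    ]
28.0 [-0.0312  0.005  -0.1302 -0.0002  0.1556 -0.    ]
35.0 [-0.0492  0.005  -0.159  -0.0003  0.1944 -0.0001]
42.0 [-0.0706  0.005  -0.1854 -0.0003  0.2333 -0.0001]
```

```bash
python3 -m crank '[[0,0.003,-0.017,0,0.0195,0,0.03],[0,0.003,-0.034,0,0.039,0,0.03],[-0.003,0.003,-0.05,0,0.058,0,0.03],[-0.0065,0.003,-0.067,0,0.078,0,0.03],[-0.017,0.003,-0.0995,0,0.117,0,0.03],[-0.031,0.003,-0.13,0,0.156,0,0.03],[-0.049,0.003,-0.159,0,0.194,0,0.03],[-0.07,0.003,-0.185,0,0.233,0,0.03]]' | egrep 'time|pos|ft|grip'; python3 arc.py 7 14 21 28 35 42 49
```

```text
time: 20.32
position: [0.4767, 0.2319, 0.1244]
ft_force: [0.3, 3.4, 0.2]
grip_width: 0.045
ang -34.2450073006425 0.1387904116475975 [ 0.8262 -0.5634  0.0008]
7.0 [-0.0016  0.0027 -0.0339 -0.      0.0389 -0.0001]
14.0 [-0.0078  0.0026 -0.0673 -0.0001  0.0778 -0.0003]
21.0 [-0.018   0.0025 -0.0996 -0.0001  0.1167 -0.0004]
28.0 [-0.032   0.0023 -0.1305 -0.0001  0.1556 -0.0005]
35.0 [-0.0497  0.0022 -0.1595 -0.0002  0.1944 -0.0007]
42.0 [-0.0708  0.0021 -0.1861 -0.0002  0.2333 -0.0008]
49.0 [-0.095   0.002  -0.2099 -0.0002  0.2722 -0.0009]
```

```bash
python3 -m crank '[[-0.0016,0,-0.034,0,0.039,0,0.03],[-0.008,0,-0.067,0,0.078,0,0.03],[-0.018,0,-0.0995,0,0.117,0,0.03],[-0.032,0,-0.13,0,0.156,0,0.03],[-0.04,0,-0.145,0,0.175,0,0.03],[-0.05,0,-0.16,0,0.194,0,0.03]]' | egrep 'time|pos|ft|grip'; python3 arc.py 3 6 9 12
```

```text
time: 21.08
position: [0.4129, 0.1794, 0.1246]
ft_force: [2.2, 2.0, -0.8]
grip_width: 0.0447
ang -68.687859967963 0.14014473542933958 [ 0.3569 -0.9341  0.0007]
3.0 [-0.0026  0.0032 -0.0146 -0.      0.0167 -0.0001]
6.0 [-0.0036  0.0031 -0.0291 -0.      0.0333 -0.0002]
9.0 [-0.0054  0.003  -0.0435 -0.      0.05   -0.0003]
12.0 [-0.008   0.0029 -0.0579 -0.      0.0667 -0.0004]
```

```bash
python3 -m crank '[[-0.002,0,-0.0146,0,0.0167,0,0.03],[-0.003,0,-0.022,0,0.025,0,0.03],[-0.0036,0,-0.029,0,0.033,0,0.03],[-0.0036,0,-0.029,0,0.033,0,0.03]]' | egrep 'time|pos|ft|grip'; python3 arc.py 3 6
```

```text
time: 21.58
position: [0.4086, 0.1784, 0.1257]
ft_force: [14.0, 9.5, -9.3]
grip_width: 0.0453
ang -70.5173964222201 0.1396233013497228 [ 0.2587 -0.966   0.0004]
3.0 [-0.0005  0.005  -0.0148 -0.      0.0167 -0.0005]
6.0 [-0.0005  0.0046 -0.0293 -0.      0.0333 -0.0009]
```

```bash
python3 -m crank '[[0,0,0.01,0,0,0,0.03],[0,0,0.02,0,0,0,0.03],[0,0,0.026,0,0,0,0.03],[0,0,0.026,0,0,0,0.03]]' | egrep 'time|pos|ft|grip'; python3 arc.py 0; python3 - <<'E'
from h import *
o=shot('wrist','w9.png')
E
```

```text
time: 22.08
position: [0.409, 0.1787, 0.1235]
ft_force: [1.4, -0.3, 1.5]
grip_width: 0.0444
ang -70.2984064391964 0.13946433782403805 [ 0.2607 -0.9654  0.    ]
0.0 [-0.0009  0.001  -0.0001  0.      0.      0.    ]
```

View pics/w9.png

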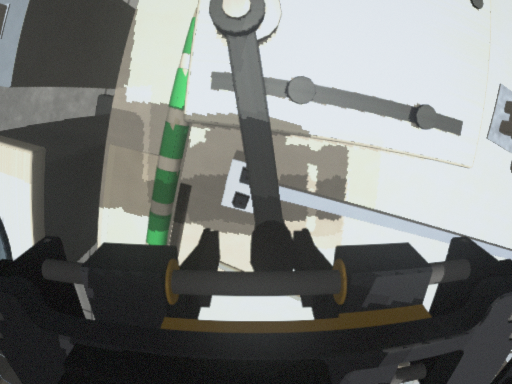

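```bash
python3 -m crank '[[0,0,0.006,0,0,0,0.03],[0,0,0.008,0,0,0,0.03],[0,-0.04,0.008,0,0,0,0.03],[0,-0.1,0.008,0,0,0,0.03],[0,-0.2,0.008,0,0,0,0.03],[0,-0.3,0.008,0,0,0,0.03],[0,-0.33,0.008,0,0,0,0.03],[0,-0.33,0.008,0,0,0,0.03]]' | egrep 'time|pos|ft|grip'; python3 - <<'E'
from h import *
o=shot('wrist','wA.png',(100,0,400,260),2.6); np.save('oA.npy',o,allow_pickle=True)
shot('scene','sA.png',(110,190,270,320),4.5)
shot('side','dA.png',(270,120,470,270),4)
E
```

```text
time: 23.12
position: [0.4131, 0.1798, 0.2893]
ft_force: [0.2, -0.8, -0.2]
grip_width: 0.0448
```

View pics/wA.png

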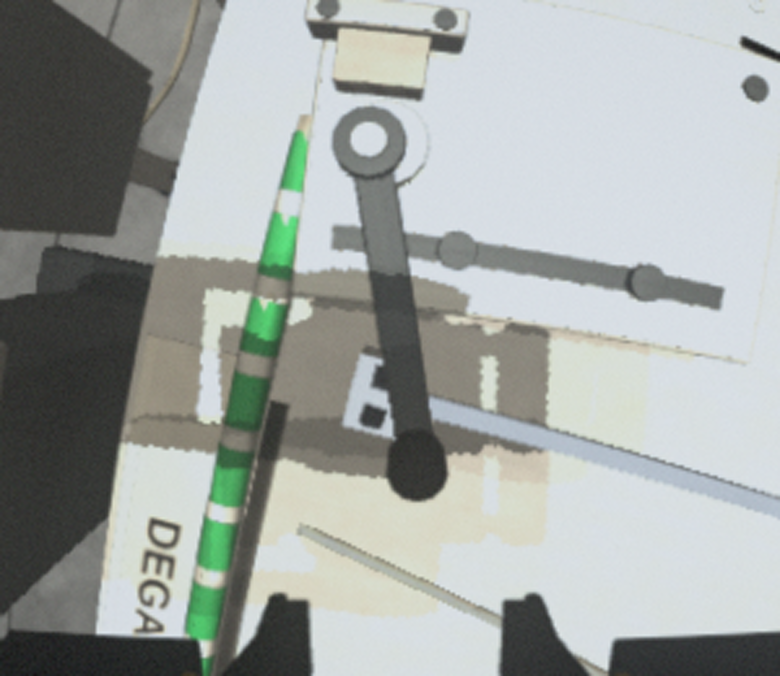

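View pics/dA.png

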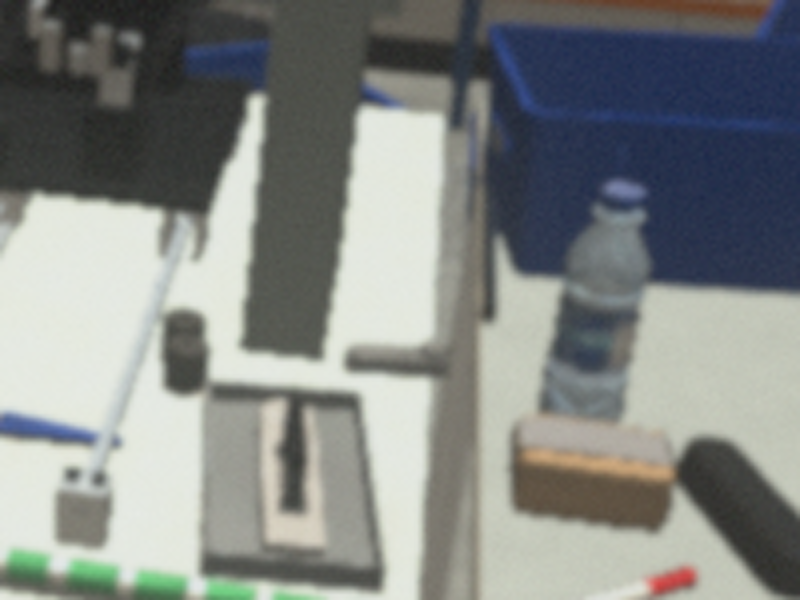

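```bash
python3 - <<'E'
from h import *
o=np.load('oA.npy',allow_pickle=True).item()
c=lambda x,y:(100+x/2.6,y/2.6)
a=onz('wrist',*c(335,237),.076,o);b=onz('wrist',*c(722,298),.076,o);p=onz('wrist',*c(369,140),.1,o);k=onz('wrist',*c(417,470),.136,o)
f=lambda d:np.arctan2(d[1],d[0])
print(k,p,np.linalg.norm((k-p)[:2]),f(b-a)-f(k-p), np.degrees(f(b-a)), np.degrees(f(k[:2]-np.array([.362,.310]))))
print(robot.get_obs()['joint_velocities'],robot.get_obs()['ft_force'])
E
```

```text
[0.4173 0.1843 0.136 ] [0.3622 0.3115 0.1   ] 0.13863464165033249 1.3026304425910085 8.05685947601685 -66.27217398960352
[-0.0016  0.0094 -0.0003  0.0006  0.001   0.0019] [-0.1541 -0.5073 -0.7037]
```

Lever measures 1.30 rad (at its stop), the bar lies flat in the tray, and the gripper is clear.

```bash
python3 -c "
from rig import robot
print(robot.hand_in()); print(robot.get_obs()['time'])"
```

```text
the job is handed in; nothing more can be done
None
the job is handed in; nothing more can be done
```

The clamp is open, the lock bar lies in the tray, and the job was handed in at about 23 s; the hand-in reported no verdict.

- **Bar:** I gripped it by its handle and slid it about 25 mm towards its square end. There the force rose from about 5 N to 15 N with no further movement, so I took that as the stop. The first try at backing off didn't move the bar: at about -7 N the tool was pressing it down with 16 N. I eased the tool up and it came back 3.6 mm, then lifted free at about 5.6 N, which is its own weight. I lowered it into the tray until I felt the floor, then let go.
- **Lever:** I swung it by the knob until the force rose to about 17 N at its stop, then backed off and raised the gripper clear.
- **Last checks:** The lever angle measured 1.30 rad from the last wrist picture. The side picture shows the bar lying inside the tray walls, and it looks flat. The force on the tool was about zero. The carton and pliers look unmoved in the pictures, and the gripper never went near them or the terminal block. I did not measure their positions at the end.
- **Disagreement:** The side and wrist cameras differed by about 11 mm on the tray's centre along its length. I went mostly with the wrist camera, and a close view before lowering put the bar about 1 mm from the tray's centre.

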